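# Close the cake tin and lock its lid with the rod

## Task

Close the cake tin for storage: put the aluminium lid on it, handle up and fully seated between the two upright lugs, and let go of it; then draw the red-handled locking rod out from under the little wooden shelf and push it, point first, through both lug eyes and under the lid's handle until its cross guard is up against the lug, and let go. Either side of the tin will do for the rod; do not drop the lid or the rod, and leave the jars, bowl, cup, timer and spatula where they stand.

Things in the scene. Friction and masses are not known exactly. Their poses are not given: they have to be found in the camera images.
- tin: open aluminium cake tin with a brown cake in it, fixed; 150 mm along its x, 108 along y, 60 tall, walls 4. Origin: centre of the underside, z up. At the middle of each 150 mm side stands an upright steel lug, 8 mm thick (62 to 70 mm from the centre along y), 36 mm wide along x, top at 100 mm, with a round eye of 15 mm bore whose axis lies along the tin's y
- tin_seat (a point): centre of the tin's mouth, at rim height (60 mm); the lid's origin comes here when the lid is seated
- eye_left (a point): centre of the eye in the lug on the tin's +y side (84 mm above the counter, 66 mm from the centre; mid thickness of the lug)
- eye_right (a point): centre of the eye in the lug on the tin's -y side (same height, 66 mm the other way)
- eye_mid (a point): point midway between the two eyes, 84 mm up; the rod's axis line runs through it along the tin's y
- lid: loose aluminium lid, 0.2 to 0.33 kg: flange 156 mm along its x, 113 along y, 4 thick; under it a step 134 x 92 mm, 8 deep, that drops into the tin with 4 mm play on each side; a bridge handle on top. Origin: centre of the flange's underside, z up (8 mm above the counter at the start, handle up). Its x lies along the tin's x when on, either way round
- lid_handle (a point): centre of the blue bar of the lid's handle, 44 mm above the lid's origin; the bar runs along the lid's x: 60 mm long, 12 wide, 12 tall, on a post at each end (44 mm clear between them); 34 mm clear between flange and bar, where the rod passes along y, 20 mm above the flange
- rod: loose rod, about 0.11 kg, 198 mm long, 10 mm thick all over: lies level, axis 5 mm up, does not roll. Round steel shank 10 mm diameter, 150 long, last 6 mm tapered; then a steel cross guard 34 mm wide, 8 long; then a red grip 40 long, 14 wide. Origin: on the axis at the guard's front face; x to the tip. At the start the red end is under the riser and 75 to 100 mm of the point end stick out
- rod_tip (a point): the rod's point, 150 mm ahead of the origin
- rod_grip (a point): centre of the red grip, 28 mm behind the origin
- rod_mid (a point): point on the shank axis 70 mm ahead of the guard: comes to eye_mid when the guard touches a lug
- riser: fixed wooden riser shelf, 200 mm along its x, 130 mm along y, board 12 mm thick with its top at 62 mm and 50 mm clear beneath, closed by 12 mm side panels at its x ends, open along -y (where the rod sticks out, towards its -y) and +y. Origin: centre of its foot on the counter
- jar_a: glass spice jar with red cap, 52 mm across, 75 mm tall, on the riser; origin under its centre
- jar_b: amber spice jar with steel cap, 52 mm across, 85 mm tall, on the riser; origin under its centre
- bowl: blue mixing bowl, 160 mm across, 75 mm tall; origin under its centre
- cup: yellow mug, 68 mm across, 60 mm tall; origin under its centre
- timer: red round kitchen timer with white bar on top, 64 mm across, 42 mm tall; origin under its centre
- spatula: spatula with wooden handle and blue blade, 250 mm long, lying on the counter along its x
There are look-alikes about, which are no part of the job. Leave any green look-alike of the tin alone.

How it is judged:
By the outcome, as a careful person would: the job done as asked, in the order asked, and still so for the second after the job is handed in, with the robot touching nothing.
It also fails if it takes over 58 s, if anything falls off the work surface, if the arm or the gripper's body presses on something with over 40 N, if the wrist force passes 120 N, or if a joint passes its speed limit or range.

## Robot

A 7-joint arm with a two-finger parallel gripper is mounted at the origin on the work surface. World frame = base frame: x ahead of the robot, y to its left, z up, the work surface at z = 0. Lengths are in m, angles in rad, forces in N, time in s.
With the tool pointing down it reaches from about 0.425 to 0.875 m from the base axis. Payload 8.4 kg.
Tool frame: the origin (TCP) lies between the finger pads; the fingertips stand 19 mm ahead of it and the grasp point (between the pads) is the TCP (env.tcp_to_tips is the distance from the TCP to the fingertips, in m); z points along the fingers, y is the line along which they close (so a half turn about z gives the same grasp; the last joint's range is limited). The gripper opens to 85 mm and grips with 20 to 120 N. Pads are 22 mm wide; open, the fingers measure 114 mm over their backs; the gripper's body (76 mm by 85 mm) begins 54 mm behind the grasp point. The pads swing forward as they close: fully open they stand 13 mm farther back than shut.
Start: joints at [1.129, 0.333, 0.04, 1.465, -0.013, 1.343, -0.059], TCP at [0.218, -0.612, 0.25] pointing down, gripper open.
Joint ranges: [-2.58, 2.58], [-0.38, 2.09], [-1.3, 1.39], [0.25, 2.4], [-1.5, 4.64], [0.08, 2.09], [-2.65, 2.65]. Speed limits (rad/s): [2.22, 2.22, 2.79, 2.79, 3.14, 3.14, 3.14].

## Interface

Orientations are given as a unit quaternion [x, y, z, w].
In Python, from station import env, eyes gives the robot as it stands.
- The arm moves only by the tool apply_moves, never from a script. Its arguments are lists of equal length, an entry for each row: "gripper": the opening in per cent of the stroke, from 0 (shut) to 100 (fully open); "translation": the shift along the tool's x, y, z in m, a list of three; "twist": the turn about the tool's z in degrees. A call has 1 to 5 rows; each row is the pose to reach, as a shift and turn from the pose commanded when the call began, along the tool's axes at that moment; what a row does not reach only later rows make up. A row lasts 1/10 s, in which the tool goes at most 50 mm and 8.59 degrees, less where a joint would pass 70% of its speed; a pose out of reach is approached as far as the arm can. A call with a gripper value outside its range is refused whole. The fingers move at their own pace and stop on an object; "squeeze" is the grip in N (left out, the last holds). Time passes only in rows, so rows that repeat a pose let the fingers close. It gives the time, the measured TCP pose, the force, the opening and the grip force at its end, in the units of the state.
- env.get_state(): the state, without advancing time (a new reading comes with each control period).
- eyes.snapshot(name): name is "scene" or "top" or "wrist"; returns (picture, depth): 480x640x3 uint8, blue, green, red; 480x640 float32, m along the optical axis (not along the pixel's ray), 0 where there is no reading.
- eyes.get_calibration(name): a dict with "fx", "fy", "cx", "cy" (pixels), "k1" (the pictures are not rectified: a ray, as slopes to the right and down, at radius r is drawn at 1 + k1 r^2 times it, then the intrinsics apply), "world_from_camera" (4x4, takes a point from camera to world coordinates). Camera axes: x right, y down, z forward; pixel columns grow to the right and rows downward; lengths in m; the calibration is good to about 2 mm. A picture is of the moment at which its call begins: read the wrist's pose just before it. get_calibration takes no time and is no camera call; for the wrist camera it gives the pose at the moment of the call.
- env.finish_job(): hands the job in; it is judged then, once.
Trained networks look in the newest picture that a camera, given by its name, has taken for a name from the list of things; names that differ only in an ending like _2 or _b are one class to them, and where a whole thing is asked for, a point or a joint stands for the part that bears it (a point fixed in the world has none). Each returns a list of dicts, best first, with "confidence" (0 to 1); they miss things now and then, are a little off and sometimes report something else, mostly with a low value. They report only what shows in the picture. A call takes as long as a camera call. They do not tell look-alikes from the thing itself.
- eyes.spot_in(camera, name): "position" ([column, row] in pixels, amid what is visible of it).
The state is a dict: "time_s": time; "qpos": joint angles; "qd": joint speeds; "effort": joint torques, N m; "ee_pos": TCP position; "eef_rot": TCP orientation; "ft_force": force on the tool from outside, world axes, zero at the start; "torque": the same for the moment, N m; "gripper_width": finger opening in m; "grip_force": force on a finger pad.
Only numpy, scipy, OpenCV 4.12 (cv2) and the standard library are available. Lean on these libraries where they do the work, as an engineer would, in place of code of your own. Each camera call takes 0.05 s, during which the arm holds its last target. There are 200 camera calls.

## Working session

There is one attempt and no reset: what is moved stays moved. The work goes in short steps, Python scripts to look and compute and a tool call to move; the robot and the scene stay as the last step left them, time stands still between calls to the robot, and variables do not carry over. Pictures are saved under pics/ and viewed, at most 12 in all, crops included, and the job is handed in when it is done.

Besides the shell and the picture viewer there is one more tool, called after "Emit:" as a command line: name --pt "numbers of a row" for each row, then --argument value for the rest. apply_moves: Moves the arm, as the interface text tells. Its arguments: {"type":"object","properties":{"gripper":{"type":"array"},"translation":{"type":"array"},"twist":{"type":"array"},"squeeze":{"type":"number"}},"required":["gripper","translation","twist"]}

```bash
mkdir -p pics; ls; cat > h.py <<'E'
import numpy as np, cv2
from station import env, eyes
def ray(c,uv):
    K=np.array([[c['fx'],0,c['cx']],[0,c['fy'],c['cy']],[0,0,1.]])
    uv=np.atleast_2d(np.array(uv,float)); n=(uv-[c['cx'],c['cy']])/[c['fx'],c['fy']]
    p=n.copy()
    for _ in range(20): p=n/(1+c['k1']*(p**2).sum(1,keepdims=True))
    return p
def w_depth(c,d,uv):
    "world points from depth"
    uv=np.atleast_2d(uv); p=ray(c,uv)
    z=np.array([np.median(x[x>0]) if (x:=d[max(0,int(v)-1):int(v)+2,max(0,int(u)-1):int(u)+2]).max()>0 else np.nan for u,v in uv])
    P=np.c_[p*z[:,None],z,np.ones(len(z))]; return (P@np.array(c['world_from_camera']).T)[:,:3]
def w_plane(c,uv,h):
    T=np.array(c['world_from_camera']); p=ray(c,uv); D=np.c_[p,np.ones(len(p))]@T[:3,:3].T; o=T[:3,3]
    return o+D*((h-o[2])/D[:,2])[:,None]
def proj(c,P):
    T=np.linalg.inv(np.array(c['world_from_camera'])); q=np.atleast_2d(P)@T[:3,:3].T+T[:3,3]; p=q[:,:2]/q[:,2:]
    p=p*(1+c['k1']*(p**2).sum(1,keepdims=True)); return p*[c['fx'],c['fy']]+[c['cx'],c['cy']]
def cloud(c,d):
    v,u=np.nonzero(d>0); uv=np.c_[u,v]; p=ray(c,uv); z=d[v,u]
    return uv,(np.c_[p*z[:,None],z,np.ones(len(z))]@np.array(c['world_from_camera']).T)[:,:3]
def snap(n,f=None):
    c=eyes.get_calibration(n); im,d=eyes.snapshot(n)
    if f: cv2.imwrite(f'pics/{f}.png',im); np.savez(f'{f}.npz',im=im,d=d,c=np.array(c,dtype=object))
    return c,im,d
def load(f):
    z=np.load(f'{f}.npz',allow_pickle=True); return z['c'].item(),z['im'],z['d']
E
python3 - <<'E'
from h import *
for n in ('top','scene'):
    c,im,d=snap(n,n+'0')
    print(n,c)
    for k in ('tin','lid','lid_handle','rod','rod_tip','riser'):
        for r in eyes.spot_in(n,k)[:4]:
            uv=r['position']; print(k,np.round(uv),round(r['confidence'],2),w_depth(c,d,[uv]).round(3))
s=env.get_state(); print(s['time_s'],s['eef_rot'])
E
```

```text
pics
top {'fx': 601.9987897726013, 'fy': 601.9987897726013, 'cx': 310.6669268347433, 'cy': 243.15947776570238, 'k1': -0.0421186350856732, 'world_from_camera': array([[-0.02956646, -0.98266278,  0.1830292 ,  0.28978839],
       [-0.99955887,  0.02958109, -0.00265085, -0.06058481],
       [-0.00280932, -0.18302684, -0.9831039 ,  1.471504  ],
       [ 0.        ,  0.        ,  0.        ,  1.        ]])}
tin [175. 353.] 0.83 [[0.304 0.261 0.045]]
tin [531. 302.] 0.81 [[ 0.398 -0.584  0.044]]
tin [326. 252.] 0.55 [[ 0.532 -0.101  0.046]]
lid [420. 288.] 0.75 [[ 0.442 -0.328  0.012]]
lid [163. 283.] 0.73 [[0.474 0.3   0.008]]
lid [ 93. 276.] 0.43 [[0.478 0.426 0.136]]
lid [102. 236.] 0.19 [[0.569 0.409 0.137]]
lid_handle [421. 286.] 0.86 [[ 0.448 -0.331  0.013]]
lid_handle [324. 251.] 0.17 [[ 0.535 -0.095  0.043]]
rod [167. 280.] 0.52 [[ 0.481  0.293 -0.001]]
rod_tip [160. 281.] 0.44 [[0.478 0.307 0.01 ]]
riser [125. 261.] 0.95 [[0.523 0.38  0.061]]
riser [424. 283.] 0.75 [[ 0.449 -0.33   0.056]]
scene {'fx': 530.7021257264106, 'fy': 530.7021257264106, 'cx': 314.71530586112397, 'cy': 234.60478580346643, 'k1': -0.08816251234300587, 'world_from_camera': array([[-0.83822699,  0.4515917 , -0.30568031,  0.94268353],
       [ 0.54509321,  0.6776448 , -0.49363034,  0.61422621],
       [-0.01577669, -0.58039854, -0.81417973,  1.1755046 ],
       [ 0.        ,  0.        ,  0.        ,  1.        ]])}
tin [298. 234.] 0.82 [[ 0.552 -0.099  0.042]]
tin [461. 287.] 0.76 [[0.305 0.26  0.043]]
tin [255. 114.] 0.58 [[ 0.442 -0.519  0.091]]
lid [287. 172.] 0.59 [[ 0.45  -0.327  0.01 ]]
lid_handle [288. 170.] 0.8 [[ 0.445 -0.332  0.011]]
rod [413. 342.] 0.65 [[0.48  0.298 0.005]]
rod_tip [415. 339.] 0.61 [[0.471 0.293 0.006]]
0.7 [9.85353518e-01 1.70524026e-01 1.61032474e-05 7.03316837e-06]
```

View pics/top0.png

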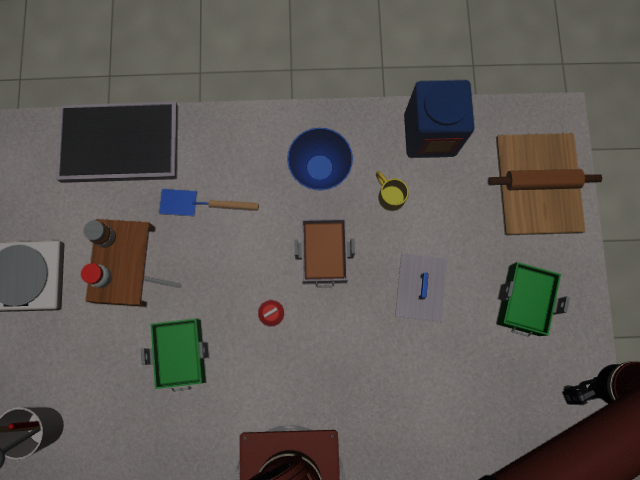

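View pics/scene0.png

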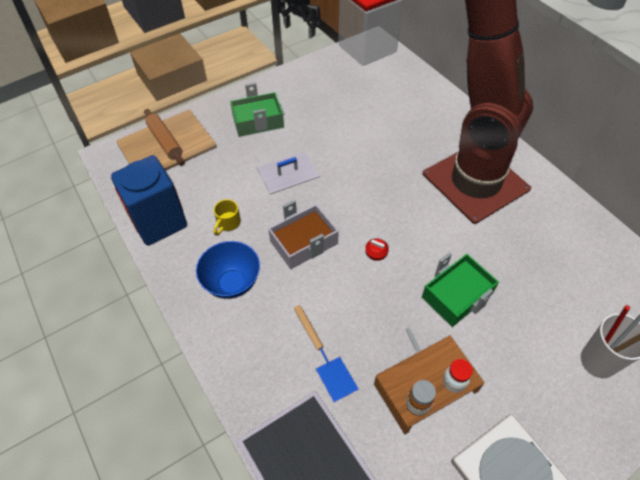

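Candidates in the top picture: the tin could be aluminium with cake (325,251) or green (175,353) or (531,302), so I take (325,251). The lid is the grey sheet with the blue bar (424,285). The networks' riser/lid hits are just confusions. The rod is the grey shank (163,282) sticking out of the riser; the red stick in the crock (22,425) is a look-alike. I'll measure these next and check with a close crop.

```bash
python3 - <<'E'
from h import *
def rect(P): 
    r=cv2.minAreaRect((P[:,:2]*1000).astype(np.float32)); return np.round(r[0],1),np.round(r[1],1),round(r[2],1)
for n in('top','scene'):
    c,im,d=load(n+'0'); uv,P=cloud(c,d); col=im[uv[:,1],uv[:,0]].astype(int)
    near=lambda x,y,r:np.hypot(P[:,0]-x,P[:,1]-y)<r
    m=near(.545,-.1,.12)&(P[:,2]>.05)&(P[:,2]<.068); print(n,'tin rim',rect(P[m]),m.sum())
    m=near(.545,-.1,.12)&(P[:,2]>.085); Q=P[m]; print('lugs',[(np.median(q,0).round(3),len(q)) for q in(Q[Q[:,1]>-.1],Q[Q[:,1]<-.1])])
    blue=(col[:,0]>col[:,2]+60)
    m=near(.45,-.33,.08)&blue; q=P[m]
    # bar: pixels on plane at z=.058 top
    q2=w_plane(c,uv[m],.058); print('bar',rect(q2),m.sum(),np.percentile(P[m,2],[5,50,95]).round(3))
    m=near(.45,-.33,.13)&(P[:,2]>.006)&(P[:,2]<.03); print('lid',rect(P[m]))
    m=(P[:,0]>.43)&(P[:,0]<.54)&(P[:,1]>.2)&(P[:,1]<.315)&(P[:,2]>.004)&(P[:,2]<.02); print('rod',rect(P[m]),m.sum())
    m=near(.52,.38,.16)&(P[:,2]>.055)&(P[:,2]<.068); print('riser',rect(P[m]))
    a={'top':(60,180,330,400),'scene':(330,440,350,480)}[n]
c,im,d=load('top0')
crop=lambda u,v,w: cv2.resize(im[v-w:v+w,u-w:u+w],(390,390),interpolation=cv2.INTER_CUBIC)
cv2.imwrite('pics/crop.png',np.hstack([crop(424,285,45),crop(150,275,50)]))
E
```

```text
top tin rim (array([536.9, -95.4]), array([138.1, 151.1]), 89.0) 587
lugs [(array([ 0.537, -0.029,  0.1  ]), 63), (array([ 0.536, -0.161,  0.099]), 66)]
bar (array([ 444.6, -329.9]), array([10. , 58.1]), 81.7) 108 [0.052 0.057 0.062]
lid (array([ 451.8, -331.5]), array([248.6, 232.6]), 52.0)
rod (array([484.7, 257.3]), array([114.5, 108.9]), 89.9) 224
riser (array([501.7, 386.9]), array([158.9, 245.1]), 86.3)
scene tin rim (array([540.2, -93.8]), array([143.5, 152.5]), 88.9) 569
lugs [(array([ 0.541, -0.027,  0.096]), 82), (array([ 0.541, -0.159,  0.096]), 72)]
bar (array([ 449.4, -326.1]), array([14.6, 57.5]), 81.0) 77 [0.049 0.055 0.059]
lid (array([ 452.7, -326.7]), array([202.8, 194.1]), 21.5)
rod (array([489.2, 259.9]), array([107.2, 108.9]), 82.7) 117
riser (array([503.1, 383.7]), array([166.9, 242.9]), 84.5)
```

View pics/crop.png

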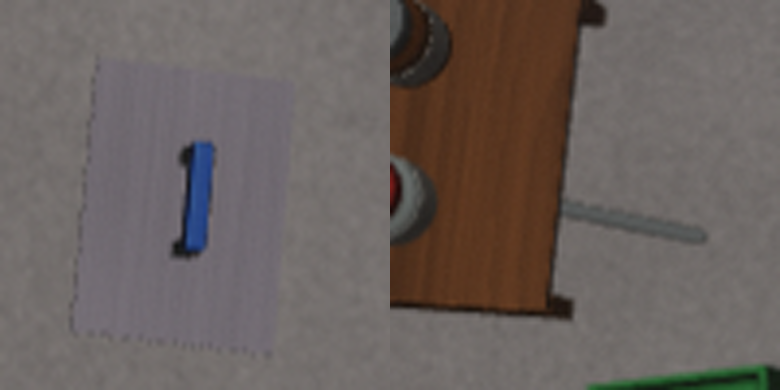

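The crop confirms the grey lid with its blue bar, and a bare steel shank coming out from under the riser. Next I set out above the lid.

```bash
cat >> h.py <<'E'
def go(x,y,z,yaw,s=None):
    "tool-frame shift and twist (deg) from present measured pose to the target, tool x at yaw (mod 180)"
    from scipy.spatial.transform import Rotation as R
    s=s or env.get_state(); M=R.from_quat(s['eef_rot']).as_matrix(); t=M.T@(np.array([x,y,z])-s['ee_pos'])
    yw=np.degrees(np.arctan2(M[1,0],M[0,0])); tw=-((yaw-yw+90)%180-90)
    print('t',round(s['time_s'],2),'pos',np.round(s['ee_pos'],4),'yaw',round(yw,2),'-> shift',t.round(4),'twist',round(tw,2),'w',round(s['gripper_width'],4),'q7',round(s['qpos'][6],2))
E
python3 -c "
from h import *
go(.447,-.328,.22,-8.3)"
```

```text
t 0.7 pos [ 0.2185 -0.6122  0.2503] yaw 19.64 -> shift [ 0.3107 -0.1909  0.0303] twist 27.94 w 0.0853 q7 -0.06
```

Emit:
apply_moves --gripper '[60, 60, 60, 60, 60]' --pt "0.311 -0.191 0.03" --pt "0.311 -0.191 0.03" --pt "0.311 -0.191 0.03" --pt "0.311 -0.191 0.03" --pt "0.311 -0.191 0.03" --twist '[28, 28, 28, 28, 28]'

```text
time_s: 1.2
ee_pos: [0.3725, -0.4204, 0.2304]
eef_rot: [0.997, -0.074, 0.0, 0.0]
ft_force: [1.4, 0.1, 0.2]
gripper_width: 0.0512
grip_force: 0.0
```

```bash
python3 -c "
from h import *
go(.447,-.328,.22,-8.3)"
```

```text
t 1.2 pos [ 0.3725 -0.4204  0.2304] yaw -8.5 -> shift [ 0.06   -0.1024  0.0104] twist -0.2 w 0.0512 q7 -0.96
```

Emit:
apply_moves --gripper '[60, 60, 60, 60, 60]' --pt "0.06 -0.102 0.01" --pt "0.06 -0.102 0.01" --pt "0.06 -0.102 0.01" --pt "0.06 -0.102 0.01" --pt "0.06 -0.102 0.01" --twist '[0, 0, 0, 0, 0]'

```text
time_s: 1.7
ee_pos: [0.4455, -0.3302, 0.2204]
eef_rot: [0.997, -0.073, -0.0, 0.0]
ft_force: [-0.7, -1.1, 0.1]
gripper_width: 0.0514
grip_force: 0.0
```

```bash
cat >> h.py <<'E'
def rect(P):
    r=cv2.minAreaRect((P[:,:2]*1000).astype(np.float32)); return np.round(r[0],1),np.round(r[1],1),round(r[2],1)
E
python3 - <<'E'
from h import *
go(.447,-.328,.22,-8.3)
c,im,d=snap('wrist','w1'); uv,P=cloud(c,d); col=im[uv[:,1],uv[:,0]].astype(int)
print(c['world_from_camera'].round(3), c['fx'])
m=(col[:,0]>col[:,2]+60)&(P[:,2]>.053)&(P[:,2]<.064)&(np.hypot(P[:,0]-.447,P[:,1]+.328)<.06); print('bar',rect(P[m]),m.sum(),np.median(P[m,2]))
m=(P[:,2]>.009)&(P[:,2]<.017)&(np.hypot(P[:,0]-.447,P[:,1]+.328)<.12); print(rect(P[m]))
E
```

```text
t 1.7 pos [ 0.4455 -0.3302  0.2204] yaw -8.34 -> shift [ 0.0012 -0.0024  0.0004] twist -0.04 w 0.0514 q7 -1.18
[[-0.145 -0.949 -0.279  0.517]
 [-0.989  0.14   0.04  -0.341]
 [ 0.001  0.282 -0.96   0.344]
 [ 0.     0.     0.     1.   ]] 393.07331759296926
bar (array([ 446.4, -332.8]), array([10.5, 59.9]), 81.5) 1117 0.0578980439124237
(array([ 445.9, -332.3]), array([113.3, 156.4]), 81.2)
```

View pics/w1.png

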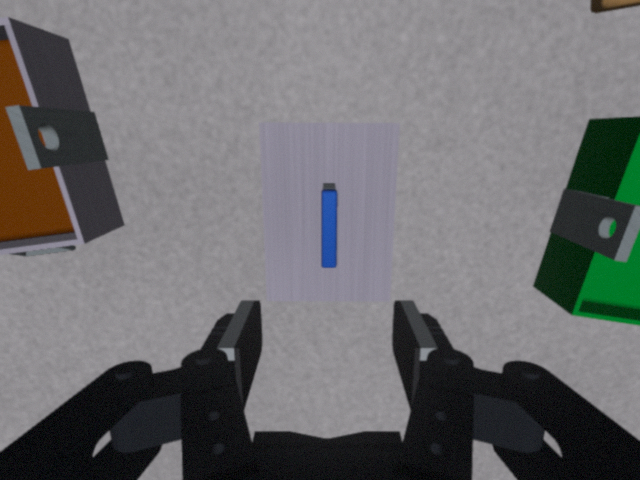

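The wrist view shows the lid square below the gripper, its bar at pixel (329,228). The lid's size fits (113 x 156 mm). Now the grasp.

```bash
python3 -c "
from h import *
go(.4462,-.3325,.053,-8.6)"
```

```text
t 1.75 pos [ 0.4449 -0.331   0.2204] yaw -8.44 -> shift [0.0015 0.0012 0.1674] twist 0.16 w 0.0514 q7 -1.18
```

Emit:
apply_moves --gripper '[60, 60, 60, 60, 60]' --pt "0.001 0.002 0.045" --pt "0.001 0.002 0.09" --pt "0.001 0.002 0.13" --pt "0.001 0.002 0.16" --pt "0.001 0.002 0.167" --twist '[0.3, 0.3, 0.3, 0.3, 0.3]'

```text
time_s: 2.25
ee_pos: [0.4432, -0.3323, 0.0499]
eef_rot: [0.997, -0.077, -0.003, -0.001]
ft_force: [-0.7, 0.4, 0.3]
gripper_width: 0.0511
grip_force: 0.0
```

Emit:
apply_moves --gripper '[20, 0, 0, 0, 0]' --pt "0 0 0" --pt "0 0 0" --pt "0 0 0" --pt "0 0 0" --pt "0 0 0" --twist '[0, 0, 0, 0, 0]' --squeeze 70

```text
time_s: 2.75
ee_pos: [0.4474, -0.3331, 0.0555]
eef_rot: [0.997, -0.076, 0.001, 0.001]
ft_force: [-0.9, 0.0, 7.9]
gripper_width: 0.0109
grip_force: 69.3
```

Emit:
apply_moves --gripper '[0, 0, 0, 0, 0]' --pt "0 0 0" --pt "0 0 -0.01" --pt "0 0 -0.03" --pt "0 0 -0.06" --pt "0 0 -0.09" --twist '[0, 0, 0, 0, 0]'

```text
time_s: 3.25
ee_pos: [0.4461, -0.3316, 0.1449]
eef_rot: [0.997, -0.075, -0.0, -0.0]
ft_force: [0.2, -0.1, -1.7]
gripper_width: 0.0104
grip_force: 68.5
```

```bash
python3 -c "
from h import *
go(.538,-.095,.23,-0.7)"
```

```text
t 3.25 pos [ 0.4461 -0.3316  0.1449] yaw -8.65 -> shift [ 0.0552 -0.2478 -0.0851] twist -7.95 w 0.0104 q7 -1.19
```

Emit:
apply_moves --gripper '[0, 0, 0, 0, 0]' --pt "0.0 0 -0.04" --pt "0.0 -0.03 -0.07" --pt "0.0 -0.06 -0.085" --pt "0 -0.08 -0.085" --pt "0 -0.08 -0.085" --twist '[-8, -8, -8, -8, -8]'

```text
time_s: 3.75
ee_pos: [0.4595, -0.2495, 0.23]
eef_rot: [1.0, -0.003, 0.001, 0.0]
ft_force: [-0.4, 0.1, -2.8]
gripper_width: 0.0103
grip_force: 68.6
```

```bash
python3 - <<'E'
from h import *
go(.538,-.095,.23,-0.7)
c,im,d=snap('wrist','w2'); uv,P=cloud(c,d)
near=np.hypot(P[:,0]-.54,P[:,1]+.095)<.13
m=near&(P[:,2]>.054)&(P[:,2]<.066); print('rim',rect(P[m]),m.sum())
m=near&(P[:,2]>.094)&(P[:,2]<.106); Q=P[m]
for q in(Q[Q[:,1]>-.095],Q[Q[:,1]<-.095]): print('lug',len(q),len(q)>5 and rect(q))
E
```

```text
t 3.75 pos [ 0.4595 -0.2495  0.23  ] yaw -0.39 -> shift [ 0.0774 -0.155   0.0002] twist 0.31 w 0.0103 q7 -1.18
rim (array([ 538.8, -101.3]), array([134.4, 150. ]), 89.6) 6916
lug 0 False
lug 778 (array([ 538.3, -163.9]), array([35.5,  9.3]), 0.6)
```

View pics/w2.png

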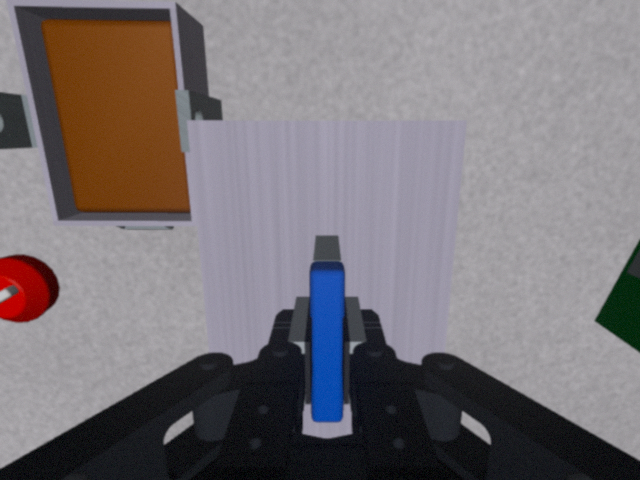

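The wrist view shows the aluminium tin at the left, its near lug top at (185,120), and the lid held level with its bar at (327,340). The red timer at (20,290) is clear of the path. Next I check how the lid sits in the grip.

```bash
python3 - <<'E'
from h import *
c,im,d=load('w2'); uv,P=cloud(c,d)
m=(P[:,2]>.165)&(P[:,2]<.205)&(abs(P[:,1]+.25)<.09)&(uv[:,1]<350)&(uv[:,1]>115); q=P[m]
f=q[(q[:,0]>.47)&(abs(q[:,1]+.25)>.02)]
print('flange z',np.percentile(f[:,2],[2,50,98]).round(4),'y',f[:,1].min(),f[:,1].max(),'xmax',f[:,0].max())
hi=[];lo=[]
for x in(.48,.49,.50,.51,.52,.53):
    g=f[abs(f[:,0]-x)<.003]; hi.append(g[:,1].max()); lo.append(g[:,1].min())
print(np.round(hi,4),np.round(lo,4))
col=im[uv[:,1],uv[:,0]].astype(int)
m=(col[:,0]>col[:,2]+60)&(P[:,2]>.2)&(np.hypot(P[:,0]-.46,P[:,1]+.25)<.06); print('bar',rect(P[m]),np.percentile(P[m,2],[5,50,95]))
m=near=(np.hypot(P[:,0]-.54,P[:,1]+.095)<.13)&(P[:,2]>.056)&(P[:,2]<.064)
print('tin rim x',np.percentile(P[m,0],[.5,99.5]))
for x in(.50,.515,.56,.58,.6): g=P[m&(abs(P[:,0]-x)<.003)]; print(x,g[:,1].min(),g[:,1].max())
E
```

```text
flange z [0.1852 0.1865 0.1878] y -0.30737806106633725 -0.19353886397104803 xmax 0.5365412630683133
[-0.1936 -0.1938 -0.1938 -0.1938 -0.1941 -0.1941] [-0.3071 -0.3071 -0.3073 -0.3073 -0.3073 -0.3072]
bar (array([ 458.6, -250.4]), array([11.9, 60.1]), 89.5) [0.23123998 0.23236008 0.233424  ]
tin rim x [0.46408242 0.61353953]
0.5 -0.15137867636506075 -0.043244533214736036
0.515 -0.151433834301627 -0.043000617448909595
0.56 -0.15185729306518309 -0.03539407466539912
0.58 -0.15252773059029823 -0.04319119837234214
0.6 -0.15319316490940477 -0.0431731364121721
```

```bash
python3 -c "
from h import *
go(.5397,-.0966,.19,-0.6)"
```

```text
t 3.8 pos [ 0.4588 -0.2514  0.2294] yaw -0.5 -> shift [ 0.0795 -0.1555  0.0394] twist 0.1 w 0.0102 q7 -1.18
```

Emit:
apply_moves --gripper '[0, 0, 0, 0, 0]' --pt "0.03 -0.035 0" --pt "0.05 -0.08 0" --pt "0.079 -0.12 0.0" --pt "0.079 -0.1535 0.02" --pt "0.079 -0.1535 0.04" --twist '[0.3, 0.3, 0.3, 0.3, 0.3]'

```text
time_s: 4.3
ee_pos: [0.5403, -0.0949, 0.1884]
eef_rot: [1.0, -0.005, 0.001, -0.001]
ft_force: [0.0, -1.5, -2.1]
gripper_width: 0.0108
grip_force: 68.7
```

Emit:
apply_moves --gripper '[0, 0]' --pt "0 0 0" --pt "0 0 0" --twist '[0, 0]'

```text
time_s: 4.5
ee_pos: [0.5389, -0.1019, 0.1885]
eef_rot: [1.0, -0.009, -0.0, 0.0]
ft_force: [0.7, 0.6, -2.1]
gripper_width: 0.0106
grip_force: 68.7
```

```bash
python3 - <<'E'
from h import *
go(.5397,-.0966,.12,-0.6)
c,im,d=snap('wrist','w3'); uv,P=cloud(c,d); s=env.get_state()
m=(P[:,2]>.135)&(P[:,2]<.155)&(np.hypot(P[:,0]-.54,P[:,1]+.1)<.12); f=P[m]; f=f[abs(f[:,1]+.0966)>.025]
print('flange y',np.percentile(f[:,1],[.2,99.8]),'xmax',f[:,0].max(),np.median(f[:,2]))
near=np.hypot(P[:,0]-.54,P[:,1]+.095)<.13
m=near&(P[:,2]>.094)&(P[:,2]<.106); Q=P[m]
for q in(Q[Q[:,1]>-.095],Q[Q[:,1]<-.095]): print('lug',len(q),len(q)>5 and rect(q))
E
```

```text
t 4.5 pos [ 0.5389 -0.1019  0.1885] yaw -1.08 -> shift [ 0.0008 -0.0054  0.0685] twist -0.48 w 0.0106 q7 -1.54
flange y [-0.16002821 -0.04640597] xmax 0.6163813979522259 0.1448932479943838
lug 357 (array([539.3, -29.3]), array([ 3.7, 36.7]), 89.1)
lug 0 False
```

Emit:
apply_moves --gripper '[0, 0, 0, 0, 0]' --pt "0.0005 -0.0055 0.03" --pt "0.0005 -0.0055 0.055" --pt "0.0005 -0.0055 0.055" --pt "0.0005 -0.0055 0.055" --pt "0.0005 -0.0055 0.055" --twist '[-0.7, -0.7, -0.7, -0.7, -0.7]'

```text
time_s: 5.05
ee_pos: [0.541, -0.0955, 0.1354]
eef_rot: [1.0, -0.003, 0.001, 0.0]
ft_force: [-1.2, -0.3, -2.1]
gripper_width: 0.0106
grip_force: 68.7
```

```bash
python3 - <<'E'
from h import *
go(.5397,-.0966,.1075,-0.4)
c,im,d=snap('wrist','w4'); uv,P=cloud(c,d); s=env.get_state(); go(.5397,-.0966,.1075,-0.4)
m=(P[:,2]>.08)&(P[:,2]<.097)&(np.hypot(P[:,0]-.54,P[:,1]+.1)<.1); f=P[m]; f=f[(f[:,0]>.56)&(abs(f[:,1]+.0966)>.025)]
print('flange y',np.percentile(f[:,1],[.2,99.8]),'xmax',f[:,0].max(),np.median(f[:,2]))
near=np.hypot(P[:,0]-.54,P[:,1]+.095)<.13
m=near&(P[:,2]>.098)&(P[:,2]<.106)&(abs(P[:,1]+.0966)>.059); Q=P[m]
for q in(Q[Q[:,1]>-.095],Q[Q[:,1]<-.095]): print('lug',len(q),len(q)>5 and rect(q))
E
```

```text
t 5.05 pos [ 0.541  -0.0955  0.1354] yaw -0.32 -> shift [-0.0013  0.001   0.0279] twist 0.08 w 0.0106 q7 -1.56
t 5.1 pos [ 0.5409 -0.0954  0.1353] yaw -0.31 -> shift [-0.0013  0.0012  0.0278] twist 0.09 w 0.0101 q7 -1.56
flange y [-0.15312282 -0.04020701] xmax 0.6178873775728468 0.0918384558711219
lug 1502 (array([539.4, -31.8]), array([ 9. , 36.7]), 89.9)
lug 1516 (array([ 538. , -163.5]), array([ 9. , 37.3]), 90.0)
```

View pics/w4.png

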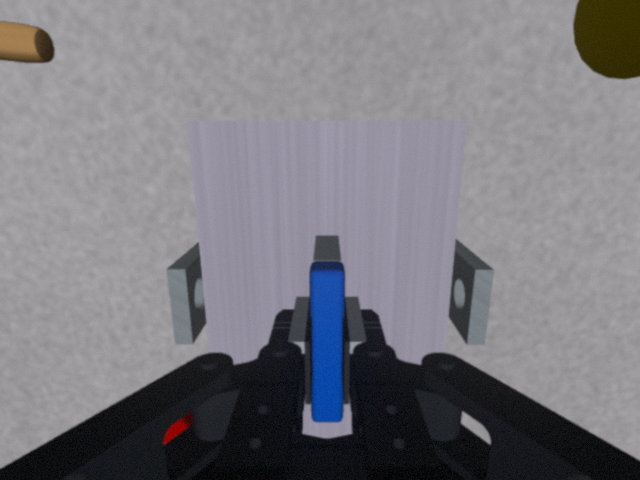

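The lid is centred between the lugs to about 1 mm, with the lug tops at (178,305) and (480,305). Now I lower it.

Emit:
apply_moves --gripper '[0, 0, 0, 0, 0]' --pt "-0.001 0.001 0.0" --pt "-0.001 0.001 0.005" --pt "-0.001 0.001 0.012" --pt "-0.001 0.001 0.018" --pt "-0.001 0.001 0.018" --twist '[0.2, 0.2, 0.2, 0.2, 0.2]'

```text
time_s: 5.6
ee_pos: [0.538, -0.0956, 0.1139]
eef_rot: [1.0, -0.004, -0.001, -0.0]
ft_force: [-0.7, 0.0, -2.0]
gripper_width: 0.0104
grip_force: 68.8
```

Emit:
apply_moves --gripper '[0, 0, 0, 0, 0]' --pt "0 0 0.003" --pt "0 0 0.006" --pt "0 0 0.009" --pt "0 0 0.01" --pt "0 0 0.01" --twist '[0, 0, 0, 0, 0]'

```text
time_s: 6.1
ee_pos: [0.5389, -0.0957, 0.1074]
eef_rot: [1.0, -0.004, 0.0, 0.0]
ft_force: [-11.1, 2.5, 21.1]
gripper_width: 0.0102
grip_force: 72.0
```

Emit:
apply_moves --gripper '[0, 20, 45, 45, 45]' --pt "0 0 -0.0015" --pt "0 0 -0.0015" --pt "0 0 -0.0015" --pt "0 0 -0.0015" --pt "0 0 -0.0015" --twist '[0, 0, 0, 0, 0]'

```text
time_s: 6.6
ee_pos: [0.5388, -0.0958, 0.1066]
eef_rot: [1.0, -0.004, -0.0, -0.0]
ft_force: [0.4, -0.4, -0.6]
gripper_width: 0.0385
grip_force: 0.0
```

Emit:
apply_moves --gripper '[45, 45, 45, 45, 45]' --pt "0 0 -0.01" --pt "0 0 -0.04" --pt "0 0 -0.08" --pt "0 0 -0.12" --pt "0 0 -0.12" --twist '[0, 0, 0, 0, 0]'

```text
time_s: 7.1
ee_pos: [0.5416, -0.0959, 0.2334]
eef_rot: [1.0, -0.004, 0.005, 0.001]
ft_force: [-0.0, 0.8, -0.4]
gripper_width: 0.0386
grip_force: 0.0
```

```bash
python3 - <<'E'
from h import *
c,im,d=snap('wrist','w5'); uv,P=cloud(c,d); col=im[uv[:,1],uv[:,0]].astype(int)
go(.49,.19,.24,-10)
near=np.hypot(P[:,0]-.54,P[:,1]+.095)<.13
m=near&(P[:,2]>.05)&(P[:,2]<.075); f=P[m&(abs(P[:,1]+.0966)<.06)&(P[:,0]>.47)&(P[:,0]<.61)]; print('flange z',np.percentile(f[:,2],[5,50,95]).round(4))
print('lid',rect(P[m&(P[:,2]>.058)]))
for a,b in((.48,-.14),(.6,-.14),(.6,-.055),(.48,-.055)): print(np.median(P[m&(np.hypot(P[:,0]-a,P[:,1]-b)<.01),2]).round(4))
m2=near&(col[:,0]>col[:,2]+60)&(P[:,2]>.1); print('bar',rect(P[m2]),np.median(P[m2,2]))
m=near&(P[:,2]>.096)&(P[:,2]<.106)&(abs(P[:,1]+.0966)>.055); Q=P[m]
for q in(Q[Q[:,1]>-.095],Q[Q[:,1]<-.095]): print('lug',len(q),len(q)>5 and rect(q))
# rod from top pic: direction
c,im,d=load('top0')
print('rod',w_plane(c,[[147,278.5],[180,285.8]],.01))
E
```

```text
t 7.15 pos [ 0.5405 -0.0958  0.2305] yaw -0.46 -> shift [-0.0527 -0.2854 -0.0101] twist 9.54 w 0.0384 q7 -1.53
flange z [0.0628 0.064  0.0651]
lid (array([537.7, -97.4]), array([139.7, 155.8]), 89.5)
0.064
0.0641
0.064
0.0639
bar (array([538.2, -96.3]), array([10.7, 59.3]), 89.8) 0.10987367958277992
lug 672 (array([539.6, -31.5]), array([ 8.9, 36.1]), 89.9)
lug 672 (array([ 538.4, -163.2]), array([ 8.4, 36. ]), 89.7)
rod [[0.48583427 0.339314   0.01      ]
 [0.46552898 0.25783534 0.01      ]]
```

The lid is seated, with its flange top level at 64 mm and the bar centred. Now to look from above the rod.

```bash
python3 -c "
from h import *
go(.470,.275,.25,76)"
```

```text
t 7.15 pos [ 0.5405 -0.0958  0.2305] yaw -0.46 -> shift [-0.0733 -0.3702 -0.0204] twist -76.46 w 0.0384 q7 -1.53
```

Emit:
apply_moves --gripper '[45, 45, 45, 45, 45]' --pt "-0.01 -0.045 -0.02" --pt "-0.02 -0.09 -0.02" --pt "-0.03 -0.14 -0.02" --pt "-0.04 -0.185 -0.02" --pt "-0.05 -0.23 -0.02" --twist '[-8.5, -17, -25.5, -34, -42.5]'

```text
time_s: 7.65
ee_pos: [0.4895, 0.1363, 0.2464]
eef_rot: [0.932, 0.362, -0.0, 0.0]
ft_force: [1.5, 0.7, 0.8]
gripper_width: 0.0389
grip_force: 0.0
```

```bash
python3 -c "
from h import *
go(.470,.275,.25,76)"
```

```text
t 7.65 pos [0.4895 0.1363 0.2464] yaw 42.4 -> shift [ 0.0791 -0.1155 -0.0037] twist -33.6 w 0.0389 q7 -1.23
```

Emit:
apply_moves --gripper '[45, 45, 45, 45, 45]' --pt "0.026 -0.038 -0.003" --pt "0.052 -0.076 -0.003" --pt "0.079 -0.1155 -0.003" --pt "0.079 -0.1155 -0.003" --pt "0.079 -0.1155 -0.003" --twist '[-8.5, -17, -25.5, -33.6, -33.6]'

```text
time_s: 8.15
ee_pos: [0.471, 0.2745, 0.2491]
eef_rot: [0.788, 0.615, -0.001, -0.0]
ft_force: [0.1, -0.8, -0.1]
gripper_width: 0.0383
grip_force: 0.0
```

```bash
python3 - <<'E'
from h import *
go(.470,.275,.25,76)
c,im,d=snap('wrist','w6'); uv,P=cloud(c,d)
m=(P[:,0]>.43)&(P[:,0]<.53)&(P[:,1]>.22)&(P[:,1]<.33)&(P[:,2]>.006)&(P[:,2]<.014); print('rod',rect(P[m]),m.sum())
m=(P[:,2]>.056)&(P[:,2]<.068)&(P[:,1]>.28); print('riser x,y',P[m].min(0),P[m].max(0))
m=(P[:,2]>.075)&(P[:,1]>.28)&(P[:,2]<.16); print('jars',P[m].min(0) if m.any() else '',P[m].max(0) if m.any() else '')
E
```

```text
t 8.15 pos [0.471  0.2745 0.2491] yaw 75.95 -> shift [ 0.0003 -0.0011 -0.0009] twist -0.05 w 0.0383 q7 -0.96
rod (array([476.2, 293.2]), array([76.9,  9.7]), 76.8) 812
riser x,y [0.22424651 0.28009494 0.05600033] [0.62456404 0.44651349 0.06796455]
jars [0.27897781 0.31499541 0.07500488] [0.59102832 0.42908078 0.13970861]
```

View pics/w6.png

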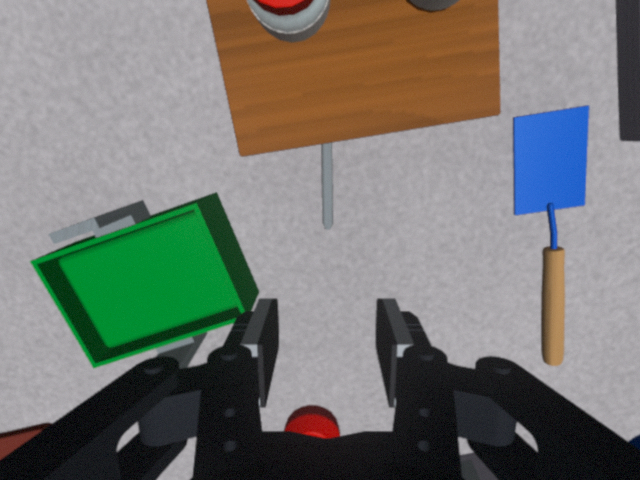

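The wrist view shows the rod's shank from its tip (328,228) to the riser edge (326,145), a jar at (290,20) and the green tin's corner (258,290) off to the side. 77 mm sticks out, as described. I'll grip 18 mm from the tip, clear of the jars.

```bash
python3 -c "
from h import *
go(.4715,.2732,.022,76.8)"
```

```text
t 8.2 pos [0.4717 0.2729 0.2491] yaw 75.49 -> shift [ 4.000e-04 -1.000e-04  2.271e-01] twist -1.31 w 0.0388 q7 -0.96
```

Emit:
apply_moves --gripper '[35, 35, 35, 35, 35]' --pt "-0.001 -0.001 0.05" --pt "-0.001 -0.001 0.1" --pt "-0.001 -0.001 0.15" --pt "-0.001 -0.001 0.19" --pt "-0.001 -0.001 0.2" --twist '[-0.8, -0.8, -0.8, -0.8, -0.8]'

```text
time_s: 8.7
ee_pos: [0.4687, 0.2691, 0.0454]
eef_rot: [0.788, 0.616, -0.004, -0.0]
ft_force: [-0.0, -0.3, -0.5]
gripper_width: 0.0299
grip_force: 0.0
```

Emit:
apply_moves --gripper '[35, 35]' --pt "0 0 0" --pt "0 0 0" --twist '[0, 0]'

```text
time_s: 8.9
ee_pos: [0.4721, 0.2728, 0.0517]
eef_rot: [0.786, 0.618, 0.001, 0.0]
ft_force: [0.2, 0.1, 0.5]
gripper_width: 0.03
grip_force: 0.0
```

```bash
python3 - <<'E'
from h import *
go(.4715,.2732,.022,76.8)
c,im,d=snap('wrist','w7'); uv,P=cloud(c,d)
m=(P[:,0]>.43)&(P[:,0]<.53)&(P[:,1]>.22)&(P[:,1]<.335)&(P[:,2]>.006)&(P[:,2]<.014); print('rod',rect(P[m]),m.sum())
s=env.get_state(); go(.4715,.2732,.022,76.8); print(s['ft_force'])
E
```

```text
t 8.9 pos [0.4721 0.2728 0.0517] yaw 76.31 -> shift [ 0.0002 -0.0007  0.0297] twist -0.49 w 0.03 q7 -1.09
rod (array([476.3, 293.7]), array([78.8,  9.8]), 76.9) 3455
t 8.95 pos [0.4723 0.2731 0.0521] yaw 76.34 -> shift [-0.0001 -0.0009  0.0301] twist -0.46 w 0.0299 q7 -1.09
[-0.24382562  0.54382508  1.16165142]
```

Emit:
apply_moves --gripper '[35, 35, 35, 35, 35]' --pt "0 -0.001 0.008" --pt "0 -0.001 0.016" --pt "0 -0.001 0.023" --pt "0 -0.001 0.027" --pt "0 -0.001 0.029" --twist '[-0.4, -0.4, -0.4, -0.4, -0.4]'

```text
time_s: 9.45
ee_pos: [0.4694, 0.2727, 0.0201]
eef_rot: [0.783, 0.621, -0.0, -0.0]
ft_force: [0.1, -0.4, -0.2]
gripper_width: 0.0298
grip_force: 0.0
```

Emit:
apply_moves --gripper '[35, 0, 0, 0, 0]' --pt "0 0 0" --pt "0 0 0" --pt "0 0 0" --pt "0 0 0" --pt "0 0 0" --twist '[0, 0, 0, 0, 0]' --squeeze 60

```text
time_s: 9.95
ee_pos: [0.4701, 0.273, 0.0211]
eef_rot: [0.783, 0.621, 0.0, 0.0]
ft_force: [-0.2, -0.3, 3.0]
gripper_width: 0.0075
grip_force: 58.8
```

Emit:
apply_moves --gripper '[0, 0, 0, 0, 0]' --pt "-0.005 0 -0.0005" --pt "-0.02 0 -0.0005" --pt "-0.04 0 -0.0005" --pt "-0.06 0 -0.0005" --pt "-0.08 0 -0.0005" --twist '[0, 0, 0, 0, 0]'

```text
time_s: 10.45
ee_pos: [0.451, 0.193, 0.0212]
eef_rot: [0.784, 0.621, -0.0, 0.0]
ft_force: [0.8, 0.8, 0.3]
gripper_width: 0.0069
grip_force: 58.7
```

Emit:
apply_moves --gripper '[0, 0, 0, 0, 0]' --pt "-0.02 0 0" --pt "-0.04 0 0" --pt "-0.055 0 0" --pt "-0.06 0 0" --pt "-0.06 0 0" --twist '[0, 0, 0, 0, 0]'

```text
time_s: 10.95
ee_pos: [0.4376, 0.135, 0.0212]
eef_rot: [0.784, 0.621, -0.0, 0.0]
ft_force: [0.4, -0.4, -0.6]
gripper_width: 0.0072
grip_force: 58.7
```

```bash
python3 -c "
from h import *
go(.49,.085,.022,86); print(env.get_state()['ft_force'])"
```

```text
t 10.95 pos [0.4376 0.135  0.0212] yaw 76.73 -> shift [-0.0367  0.0625 -0.0007] twist -9.27 w 0.0072 q7 -0.83
[ 0.39140825 -0.43685874 -0.56971207]
```

Emit:
apply_moves --gripper '[0, 0, 0, 0, 0]' --pt "-0.008 0.008 0" --pt "-0.016 0.022 0" --pt "-0.024 0.036 0" --pt "-0.032 0.05 0" --pt "-0.037 0.0625 0" --twist '[-1, -3, -5, -7, -9]'

```text
time_s: 11.45
ee_pos: [0.4907, 0.0863, 0.0211]
eef_rot: [0.732, 0.682, -0.0, -0.0]
ft_force: [0.3, 0.2, 1.8]
gripper_width: 0.0073
grip_force: 58.8
```

Emit:
apply_moves --gripper '[0, 0, 30, 35, 35]' --pt "0 0 0" --pt "0 0 0" --pt "0 0 0" --pt "0 0 0" --pt "0 0 0" --twist '[0, 0, 0, 0, 0]'

```text
time_s: 11.95
ee_pos: [0.49, 0.0867, 0.0213]
eef_rot: [0.732, 0.681, -0.0, -0.0]
ft_force: [-0.0, -0.5, 0.0]
gripper_width: 0.0299
grip_force: 0.0
```

Emit:
apply_moves --gripper '[35, 35, 35, 35, 35]' --pt "0 0 -0.03" --pt "0 0 -0.07" --pt "0.03 0 -0.1" --pt "0.05 0 -0.13" --pt "0.05 0 -0.13" --twist '[0, 0, 0, 0, 0]'

```text
time_s: 12.45
ee_pos: [0.4957, 0.1403, 0.1556]
eef_rot: [0.731, 0.682, 0.003, 0.001]
ft_force: [0.7, -0.1, -0.2]
gripper_width: 0.0299
grip_force: 0.0
```

```bash
python3 - <<'E'
from h import *
c,im,d=snap('wrist','w8'); uv,P=cloud(c,d)
m=(P[:,0]>.42)&(P[:,0]<.58)&(P[:,1]>.03)&(P[:,1]<.32)&(P[:,2]>.006)&(P[:,2]<.014); print('rod',rect(P[m]),m.sum())
col=im[uv[:,1],uv[:,0]].astype(int); r=m&(col[:,2]>col[:,0]+60); print('grip',rect(P[r]),r.sum())
go(.5,.23,.15,86)
E
```

```text
rod (array([492.4, 168.7]), array([197.2,  33.7]), 80.8) 4856
grip (array([503.5, 246.9]), array([39.6, 13.4]), 85.5) 1469
t 12.5 pos [0.4948 0.1381 0.1533] yaw 85.99 -> shift [ 0.0921 -0.0013  0.0033] twist -0.01 w 0.03 q7 -0.55
```

View pics/w8.png

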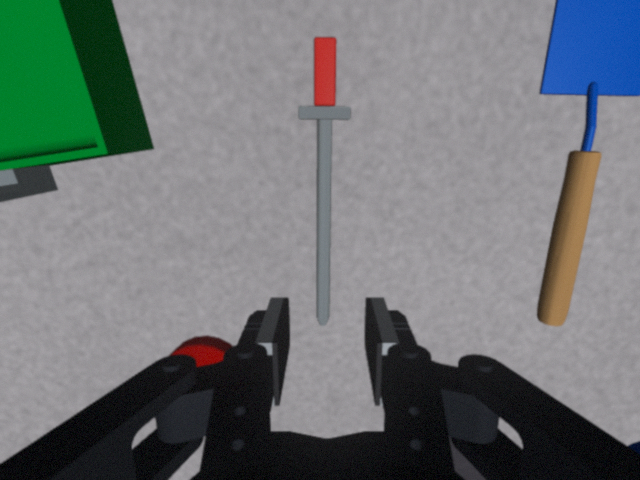

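The rod lies fully drawn out, tip (323,322), guard (324,112), red grip (325,72). Next I regrasp at the red grip, first checking jar clearance for the camera side of the wrist.

```bash
python3 - <<'E'
from h import *
c,im,d=load('top0'); print(w_plane(c,[[92,272]],.137))
c,im,d=load('w6'); print(w_plane(c,[[290,40]],.07))
go(.503,.243,.06,85.7)
E
```

```text
[[0.48706567 0.42955315 0.137     ]]
[[0.47885702 0.40728902 0.07      ]]
t 12.5 pos [0.4948 0.1381 0.1533] yaw 85.99 -> shift [0.1052 0.0005 0.0934] twist 0.29 w 0.03 q7 -0.55
```

Emit:
apply_moves --gripper '[35, 35, 35, 35, 35]' --pt "0.04 -0.0 0" --pt "0.08 -0.0005 0.02" --pt "0.105 -0.0005 0.06" --pt "0.105 -0.0005 0.085" --pt "0.105 -0.0005 0.093" --twist '[0, 0, 0, 0, 0]'

```text
time_s: 13.0
ee_pos: [0.4985, 0.2398, 0.0543]
eef_rot: [0.732, 0.681, -0.003, -0.001]
ft_force: [0.2, -0.0, 0.2]
gripper_width: 0.0299
grip_force: 0.0
```

Emit:
apply_moves --gripper '[35, 35]' --pt "0 0 0" --pt "0 0 0" --twist '[0, 0]'

```text
time_s: 13.2
ee_pos: [0.5017, 0.2401, 0.059]
eef_rot: [0.733, 0.681, 0.0, 0.0]
ft_force: [0.1, 0.1, 0.2]
gripper_width: 0.0297
grip_force: 0.0
```

```bash
python3 - <<'E'
from h import *
c,im,d=snap('wrist','w9'); uv,P=cloud(c,d)
m=(P[:,0]>.46)&(P[:,0]<.55)&(P[:,1]>.15)&(P[:,1]<.32)&(P[:,2]>.006)&(P[:,2]<.015)
col=im[uv[:,1],uv[:,0]].astype(int); r=m&(col[:,2]>col[:,0]+60); print('grip',rect(P[r]),r.sum())
go(.503,.243,.0215,85.7)
E
```

```text
grip (array([503.4, 246.9]), array([40.4, 13.6]), 85.3) 2290
t 13.25 pos [0.502  0.2403 0.0595] yaw 85.76 -> shift [0.0027 0.0007 0.038 ] twist 0.06 w 0.0297 q7 -0.86
```

Emit:
apply_moves --gripper '[35, 35, 35, 35, 35]' --pt "0.003 0.0005 0.01" --pt "0.003 0.0005 0.02" --pt "0.003 0.0005 0.03" --pt "0.003 0.0005 0.036" --pt "0.003 0.0005 0.0385" --twist '[0.2, 0.2, 0.2, 0.2, 0.2]'

```text
time_s: 13.75
ee_pos: [0.5012, 0.2436, 0.0187]
eef_rot: [0.733, 0.68, -0.001, -0.0]
ft_force: [-1.4, -1.4, 7.6]
gripper_width: 0.0301
grip_force: 4.4
```

Emit:
apply_moves --gripper '[35, 0, 0, 0, 0]' --pt "0 0 0" --pt "0 0 0" --pt "0 0 0" --pt "0 0 0" --pt "0 0 0" --twist '[0, 0, 0, 0, 0]' --squeeze 100

```text
time_s: 14.25
ee_pos: [0.5021, 0.244, 0.0203]
eef_rot: [0.733, 0.68, 0.0, 0.0]
ft_force: [-1.5, -1.1, 6.2]
gripper_width: 0.0103
grip_force: 98.6
```

Emit:
apply_moves --gripper '[0, 0, 0, 0, 0]' --pt "0 0 -0.005" --pt "0 0 -0.02" --pt "0 0 -0.045" --pt "0 0 -0.07" --pt "0 0 -0.085" --twist '[0, 0, 0, 0, 0]'

```text
time_s: 14.75
ee_pos: [0.5026, 0.2444, 0.1076]
eef_rot: [0.733, 0.68, 0.001, 0.0]
ft_force: [0.1, 0.2, -0.9]
gripper_width: 0.011
grip_force: 98.0
```

Emit:
apply_moves --gripper '[0, 0, 0]' --pt "0 0 0" --pt "0 0 0" --pt "0 0 0" --twist '[0, 0, 0]'

```text
time_s: 15.05
ee_pos: [0.5012, 0.2433, 0.1036]
eef_rot: [0.734, 0.68, -0.001, -0.0]
ft_force: [-0.2, 0.1, -0.4]
gripper_width: 0.0107
grip_force: 98.0
```

```bash
python3 - <<'E'
from h import *
c,im,d=snap('scene','s2'); uv,P=cloud(c,d)
s=env.get_state(); go(.539,.23,.1,89.5); 
m=(abs(P[:,0]-.495)<.03)&(P[:,1]>.04)&(P[:,1]<.22)&(P[:,2]>.05); q=P[m]; print(m.sum())
A=np.c_[q[:,1],np.ones(len(q))]; print('x=',np.linalg.lstsq(A,q[:,0],rcond=None)[0],'z=',np.linalg.lstsq(A,q[:,2],rcond=None)[0],'ymin',q[:,1].min())
E
```

```text
t 15.1 pos [0.5012 0.2434 0.1036] yaw 85.64 -> shift [-0.0105  0.0387  0.0035] twist -3.86 w 0.0107 q7 -0.83
1246
x= [0.07405785 0.47632941] z= [ 3.62013648 -0.22652913] ymin 0.07080107240459121
```

```bash
cat > rod.py <<'E'
from h import *
def rodfit(n,f,x0,y0,y1,z0=.06,z1=.098):
    c,im,d=snap(n,f); uv,P=cloud(c,d)
    m=(abs(P[:,0]-x0)<.03)&(P[:,1]>y0)&(P[:,1]<y1)&(P[:,2]>z0)&(P[:,2]<z1); q=P[m]
    for _ in range(3):
        A=np.c_[q[:,1],np.ones(len(q))]; a=np.linalg.lstsq(A,q[:,0],rcond=None)[0]; b=np.linalg.lstsq(A,q[:,2],rcond=None)[0]
        k=(abs(A@a-q[:,0])<.006)&(abs(A@b-q[:,2])<.006); q=q[k]
    print(n,len(q),'slope x',a[0].round(4),'z',b[0].round(4),'at ymin',q[:,1].min().round(4),'x,z',(a[0]*q[:,1].min()+a[1]).round(4),(b[0]*q[:,1].min()+b[1]).round(4),'at .18',(a[0]*.18+a[1]).round(4),(b[0]*.18+b[1]).round(4))
E
python3 - <<'E'
from rod import *
rodfit('scene','s3',.495,.03,.2); rodfit('top','t3',.495,.03,.2)
s=env.get_state(); print(s['ee_pos'])
for n,f in(('top','t3'),('scene','s3')):
    c,im,d=load(f); print(proj(c,[[.492,.06,.088],[.502,.244,.1]]))
c,im,d=load('s3'); a=proj(c,[.495,.13,.08])[0].astype(int); A=im[a[1]-70:a[1]+70,a[0]-70:a[0]+70]
c,im,d=load('t3'); a=proj(c,[.495,.13,.08])[0].astype(int); B=im[a[1]-70:a[1]+70,a[0]-70:a[0]+70]
cv2.imwrite('pics/rod3.png',cv2.resize(np.hstack([A,B]),(800,400),interpolation=cv2.INTER_CUBIC))
E
```

```text
scene 188 slope x 0.0794 z 0.0111 at ymin 0.0725 x,z 0.4908 0.0896 at .18 0.4993 0.0908
top 212 slope x 0.0794 z 0.0021 at ymin 0.0714 x,z 0.4867 0.0905 at .18 0.4953 0.0907
[0.50132139 0.24359364 0.10382212]
[[257.83981777 268.18056648]
 [177.69721095 265.47459246]]
[[352.68220878 255.9109547 ]
 [396.477339   311.83795605]]
```

View pics/rod3.png

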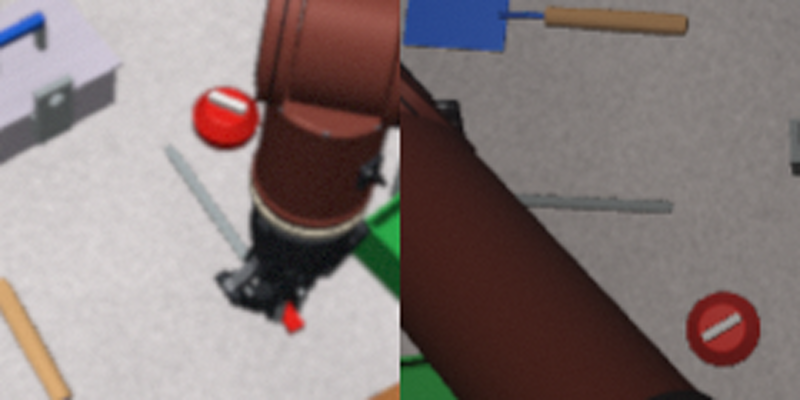

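The rod is held level by its red grip; in the scene crop (left) the tip is at (170,150). Now I align it before the left eye.

```bash
python3 -c "
from h import *
go(.5406,.165,.100,89.7)"
```

```text
t 15.2 pos [0.5013 0.2436 0.1038] yaw 85.65 -> shift [-0.0754  0.0451  0.0038] twist -4.05 w 0.0108 q7 -0.83
```

Emit:
apply_moves --gripper '[0, 0, 0, 0, 0]' --pt "-0.02 0.01 0.002" --pt "-0.04 0.02 0.003" --pt "-0.06 0.03 0.004" --pt "-0.075 0.042 0.004" --pt "-0.075 0.045 0.004" --twist '[-1, -2, -3, -4, -4]'

```text
time_s: 15.7
ee_pos: [0.542, 0.1626, 0.1]
eef_rot: [0.711, 0.704, -0.001, 0.0]
ft_force: [0.3, -0.3, -1.8]
gripper_width: 0.0109
grip_force: 98.0
```

Emit:
apply_moves --gripper '[0, 0, 0, 0, 0]' --pt "0 0 0" --pt "0 0 0" --pt "0 0 0" --pt "0 0 0" --pt "0 0 0" --twist '[0, 0, 0, 0, 0]'

```text
time_s: 16.2
ee_pos: [0.5407, 0.1661, 0.1008]
eef_rot: [0.709, 0.705, 0.0, -0.0]
ft_force: [-0.2, -0.6, -0.5]
gripper_width: 0.0109
grip_force: 98.0
```

```bash
python3 - <<'E'
from rod import *
rodfit('scene','s4',.54,-.02,.11); rodfit('top','t4',.54,-.02,.11)
go(.5406,.165,.0993,89.7)
for n,f in(('scene','s4'),('top','t4')):
    c,im,d=load(f); a=proj(c,[.54,-.02,.085])[0].astype(int); w=40; A=im[a[1]-w:a[1]+w,a[0]-w:a[0]+w]; print(n,a-w)
    globals()[f]=cv2.resize(A,(400,400),interpolation=cv2.INTER_CUBIC)
cv2.imwrite('pics/al4.png',np.hstack([s4,t4]))
E
```

```text
scene 160 slope x 0.0096 z 0.009 at ymin -0.0053 x,z 0.5426 0.0868 at .18 0.5443 0.0884
top 197 slope x 0.0015 z 0.008 at ymin -0.0065 x,z 0.5388 0.088 at .18 0.5391 0.0895
t 16.3 pos [0.5409 0.1658 0.1009] yaw 89.66 -> shift [-0.0008 -0.0003  0.0016] twist -0.04 w 0.0104 q7 -0.61
scene [278 203]
top [251 207]
```

View pics/al4.png

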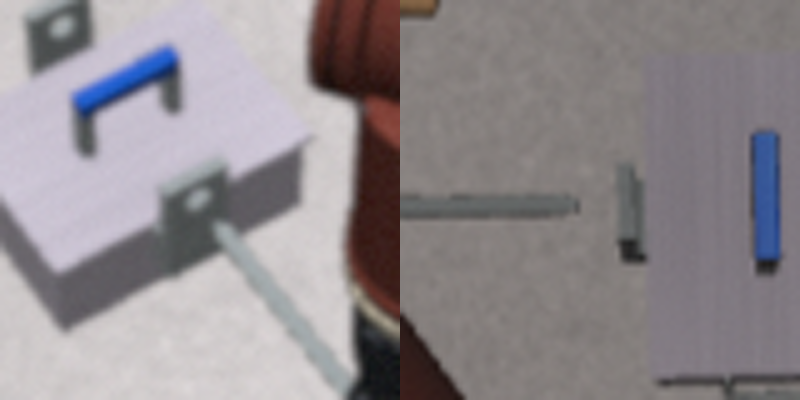

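```bash
python3 - <<'E'
from h import *
for f in('t4','s4'):
    c,im,d=load(f); uv,P=cloud(c,d)
    for s,lo,hi in(('L',-.045,-.015),('R',-.178,-.148)):
        m=(abs(P[:,0]-.54)<.04)&(P[:,1]>lo)&(P[:,1]<hi)&(P[:,2]>.094)&(P[:,2]<.11); q=P[m]; print(f,s,len(q),q.mean(0).round(4),np.percentile(q[:,0],[2,98]).round(4),(np.percentile(q[:,0],[2,98]).mean()).round(4),'zmax',np.percentile(q[:,2],95).round(4))
c,im,d=load('t4')
print('top lug',w_plane(c,[[251+45.4,207+40.4]],.1),'rod',w_plane(c,[[251+30,207+41.2]],.088))
c,im,d=load('s4')
print('scene eye L px of (.5395,-.0275,.084):',proj(c,[.5395,-.0275,.084]),'px of tip (.54,-.009,.085)',proj(c,[.54,-.009,.085]),'lug outer top corners',proj(c,[[.5575,-.0275,.1],[.5215,-.0275,.1]]))
E
```

```text
t4 L 57 [ 0.5373 -0.0289  0.0999] [0.5211 0.554 ] 0.5375 zmax 0.1029
t4 R 61 [ 0.5367 -0.1611  0.0993] [0.5193 0.5549] 0.5371 zmax 0.1036
s4 L 55 [ 0.5407 -0.0276  0.099 ] [0.5239 0.5588] 0.5414 zmax 0.1032
s4 R 50 [ 0.5404 -0.1601  0.0976] [0.5237 0.5568] 0.5403 zmax 0.1011
top lug [[ 0.53614219 -0.03098053  0.1       ]] rod [[0.53748138 0.00526845 0.088     ]]
scene eye L px of (.5395,-.0275,.084): [[316.86374007 241.22333913]] px of tip (.54,-.009,.085) [[320.76350294 246.17637215]] lug outer top corners [[310.68035669 240.84798411]
 [322.83516006 234.26571985]]
```

Both cameras put the rod within about 1 mm of the eye's axis. I nudge 0.8 mm and enter slowly, watching the force.

Emit:
apply_moves --gripper '[0, 0, 0, 0, 0]' --pt "0 -0.001 0.0005" --pt "-0.006 -0.001 0.0005" --pt "-0.014 -0.001 0.0005" --pt "-0.022 -0.001 0.0005" --pt "-0.03 -0.001 0.0005" --twist '[0, 0, 0, 0, 0]'

```text
time_s: 16.8
ee_pos: [0.5399, 0.1344, 0.1003]
eef_rot: [0.71, 0.705, -0.0, 0.0]
ft_force: [-0.0, 0.8, -1.6]
gripper_width: 0.0106
grip_force: 98.0
```

Emit:
apply_moves --gripper '[0, 0, 0, 0]' --pt "-0.005 0 0" --pt "-0.01 0 0" --pt "-0.015 0 0" --pt "-0.015 0 0" --twist '[0, 0, 0, 0]'

```text
time_s: 17.2
ee_pos: [0.5398, 0.1198, 0.1003]
eef_rot: [0.71, 0.705, -0.0, 0.0]
ft_force: [0.7, -0.6, -2.1]
gripper_width: 0.0106
grip_force: 98.0
```

```bash
python3 - <<'E'
from rod import *
rodfit('scene','s5',.54,-.02,.08); rodfit('top','t5',.54,-.02,.08)
go(.54,.12,.1,89.6); s=env.get_state(); print(s['ft_force'],s['torque'])
E
```

```text
scene 106 slope x 0.0061 z 0.0038 at ymin -0.02 x,z 0.5422 0.0871 at .18 0.5434 0.0878
top 138 slope x 0.0173 z 0.0063 at ymin -0.0182 x,z 0.537 0.0876 at .18 0.5404 0.0889
t 17.3 pos [0.5397 0.1207 0.1003] yaw 89.63 -> shift [-0.0007  0.0003  0.0003] twist 0.03 w 0.0106 q7 -0.52
[ 0.04719382  0.68046847 -0.88727558] [ 0.09024204 -0.0192324  -0.02790592]
```

The tip is through the left eye with no side load. On under the handle.

Emit:
apply_moves --gripper '[0, 0, 0, 0, 0]' --pt "-0.01 0 0" --pt "-0.03 0 0" --pt "-0.05 0 0" --pt "-0.07 0 0" --pt "-0.08 0 0" --twist '[0, 0, 0, 0, 0]'

```text
time_s: 17.8
ee_pos: [0.5391, 0.0382, 0.1001]
eef_rot: [0.71, 0.704, -0.0, 0.0]
ft_force: [1.0, 0.0, -1.0]
gripper_width: 0.0104
grip_force: 98.1
```

Emit:
apply_moves --gripper '[0, 0, 0]' --pt "0 0 0" --pt "0 0 0" --pt "0 0 0" --twist '[0, 0, 0]'

```text
time_s: 18.1
ee_pos: [0.5392, 0.0419, 0.1004]
eef_rot: [0.709, 0.705, 0.0, -0.0]
ft_force: [-0.0, -0.0, -0.8]
gripper_width: 0.011
grip_force: 98.1
```

```bash
python3 - <<'E'
from h import *
go(.539,-.002,.1,89.6); s=env.get_state(); print(s['ft_force'],s['torque'])
for n,f in(('scene','s6'),('top','t6')):
    c,im,d=snap(n,f); a=proj(c,[.54,-.09,.085])[0].astype(int); w=40; A=im[a[1]-w:a[1]+w,a[0]-w:a[0]+w]
    globals()[f]=cv2.resize(A,(400,400),interpolation=cv2.INTER_CUBIC)
cv2.imwrite('pics/al6.png',np.hstack([s6,t6]))
E
```

```text
t 18.1 pos [0.5392 0.0419 0.1004] yaw 89.73 -> shift [-0.0439  0.      0.0003] twist 0.13 w 0.011 q7 -0.36
[-0.02105739 -0.0457998  -0.77317687] [0.07205723 0.0161557  0.01412769]
```

View pics/al6.png

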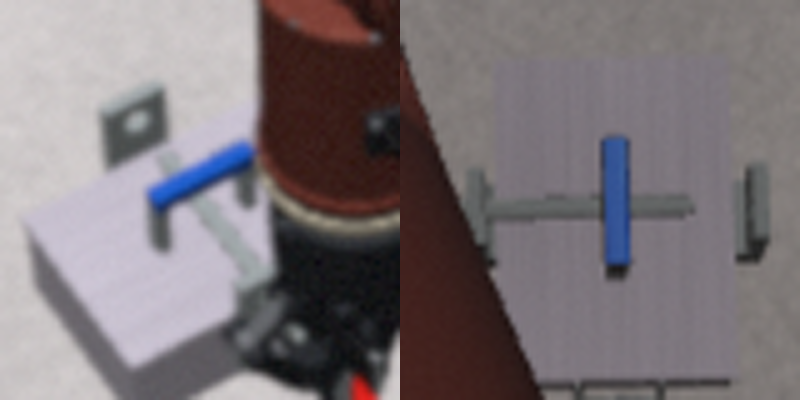

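The rod passes under the blue bar, the tip at top-crop (690,208) lined up with the right lug. I carry on slowly.

Emit:
apply_moves --gripper '[0, 0, 0, 0, 0]' --pt "-0.006 0 0" --pt "-0.012 0 0" --pt "-0.018 0 0" --pt "-0.024 0 0" --pt "-0.03 0 0" --twist '[0, 0, 0, 0, 0]'

```text
time_s: 18.7
ee_pos: [0.539, 0.0098, 0.1003]
eef_rot: [0.71, 0.705, -0.0, 0.0]
ft_force: [-0.1, 0.4, -1.7]
gripper_width: 0.0108
grip_force: 98.1
```

Emit:
apply_moves --gripper '[0, 0, 0, 0, 0]' --pt "-0.003 0 0" --pt "-0.006 0 0" --pt "-0.008 0 0" --pt "-0.01 0 0" --pt "-0.011 0 0" --twist '[0, 0, 0, 0, 0]'

```text
time_s: 19.2
ee_pos: [0.5389, -0.0005, 0.1003]
eef_rot: [0.709, 0.705, 0.0, -0.0]
ft_force: [0.5, -0.1, -0.4]
gripper_width: 0.0106
grip_force: 98.1
```

Emit:
apply_moves --gripper '[0, 0, 0, 0]' --pt "-0.0015 0 0" --pt "-0.003 0 0" --pt "-0.0035 0 0" --pt "-0.0035 0 0" --twist '[0, 0, 0, 0]'

```text
time_s: 19.6
ee_pos: [0.539, -0.0027, 0.1003]
eef_rot: [0.709, 0.705, 0.001, -0.0]
ft_force: [0.2, 4.5, -1.1]
gripper_width: 0.0107
grip_force: 98.0
```

Emit:
apply_moves --gripper '[0, 0, 0]' --pt "-0.001 0 0" --pt "-0.0015 0 0" --pt "-0.0015 0 0" --twist '[0, 0, 0]'

```text
time_s: 19.9
ee_pos: [0.5389, -0.0027, 0.1004]
eef_rot: [0.709, 0.706, 0.001, -0.001]
ft_force: [0.5, 9.6, -0.5]
gripper_width: 0.0105
grip_force: 98.0
```

The guard is against the lug: the force rises with no further motion. Release and retreat.

Emit:
apply_moves --gripper '[0, 0, 8, 25, 40]' --pt "0 0 0.001" --pt "0 0 0.002" --pt "0 0 0.002" --pt "0 0 0.002" --pt "0 0 0.002" --twist '[0, 0, 0, 0, 0]'

```text
time_s: 20.4
ee_pos: [0.539, -0.0058, 0.0984]
eef_rot: [0.709, 0.705, -0.0, 0.0]
ft_force: [-0.3, -0.2, 0.4]
gripper_width: 0.0333
grip_force: 0.0
```

Emit:
apply_moves --gripper '[40, 40, 40, 40, 40]' --pt "0 0 0" --pt "0 0 -0.01" --pt "0 0 -0.05" --pt "0 0 -0.09" --pt "0 0 -0.13" --twist '[0, 0, 0, 0, 0]'

```text
time_s: 20.9
ee_pos: [0.5387, -0.0055, 0.2305]
eef_rot: [0.709, 0.705, 0.0, 0.0]
ft_force: [0.5, -0.1, -0.9]
gripper_width: 0.0343
grip_force: 0.0
```

Emit:
apply_moves --gripper '[40, 40, 40, 40, 40]' --pt "0.03 0 0" --pt "-0.0 0 -0.04" --pt "-0.04 0 -0.04" --pt "-0.04 0 -0.04" --pt "-0.04 0 -0.04" --twist '[0, 0, 0, 0, 0]'

```text
time_s: 21.4
ee_pos: [0.5385, -0.0467, 0.2688]
eef_rot: [0.71, 0.704, 0.0, 0.0]
ft_force: [-0.5, 0.2, 0.0]
gripper_width: 0.0345
grip_force: 0.0
```

```bash
python3 - <<'E'
from h import *
go(.539,-.002,.1,89.6)
c,im,d=snap('wrist','w10'); uv,P=cloud(c,d); col=im[uv[:,1],uv[:,0]].astype(int)
near=(abs(P[:,0]-.539)<.025)&(P[:,1]>-.0)&(P[:,1]<.08)&(P[:,2]>.06)
r=near&(col[:,2]>col[:,0]+60); print('grip',rect(P[r]),np.median(P[r,2]))
m=(abs(P[:,0]-.539)<.025)&(P[:,1]>-.035)&(P[:,1]<.05)&(P[:,2]>.07); print(rect(P[m]))
m=(abs(P[:,1]+.0966)<.055)&(abs(P[:,0]-.539)<.07)&(P[:,2]>.05)&(P[:,2]<.075); print('flange z',np.percentile(P[m,2],[5,50,95]))
E
```

```text
t 21.4 pos [ 0.5385 -0.0467  0.2688] yaw 89.49 -> shift [0.0447 0.     0.1688] twist -0.11 w 0.0345 q7 -0.08
grip (array([538.9,  10.1]), array([19.1, 13. ]), 89.6) 0.08639203643719445
(array([539. ,  -7.3]), array([50. , 55.3]), 0.0)
flange z [0.06293982 0.06408843 0.06528011]
```

View pics/w10.png

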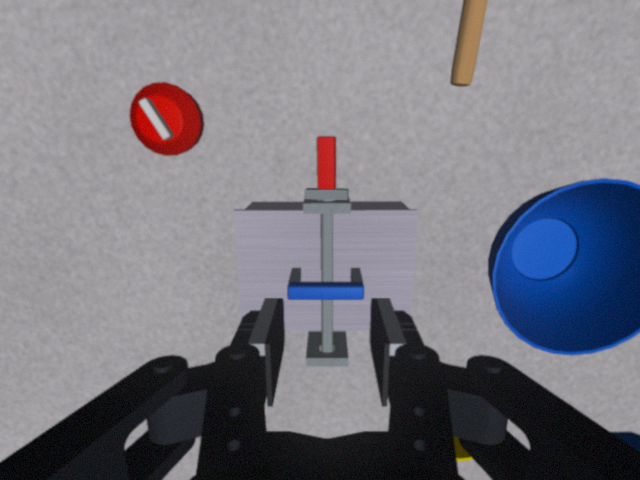

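The wrist view shows the rod through both lugs, (327,200) and (327,350), and under the blue bar (325,291). The guard is flush on the lug, the lid is still level at 64 mm, and the gripper is clear.

```bash
python3 -c "
from station import env
print(env.finish_job())"
```

```text
the job is handed in; nothing more can be done
None
```

The lid is seated on the tin and the locking rod is through both eyes under the handle, guard against the lug; both are released and the job was handed in at about 21 s (no verdict came back).

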